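# Set the wiper plate out over the dressing block's ledge and hold it with the presser

### The arm

A 6-joint arm with a two-finger parallel gripper is mounted at the origin on a cart in front of the work surface, level with it; the furniture and walls round the work are solid. World frame = base frame: x ahead of the robot, y to its left, z up, the work surface at z = 0. Lengths are in m, angles in rad, forces in N, time in s.
With the tool pointing down it reaches from about 0.35 to 0.8 m from the base axis. Payload 7.3 kg.
Tool frame: the origin (TCP) lies midway between the tips of the shut fingers; the grasp point (between the pads) lies 19 mm behind it; z points along the fingers, y is the line along which they close (so a half turn about z gives the same grasp; the last joint's range is limited). The gripper opens to 85 mm and grips with 20 to 120 N. Pads are 22 mm wide; open, the fingers measure 114 mm over their backs; the gripper's body (76 mm by 85 mm) begins 54 mm behind the grasp point. The pads swing forward as they close: fully open they stand 13 mm farther back than shut.
Start: joints at [1.171, 0.342, 1.524, -0, 1.275, -0.146], TCP at [0.132, 0.508, 0.231] pointing down, gripper open.
Joint ranges: [-2.53, 2.53], [-0.77, 2.02], [0.04, 2.7], [-1, 4.14], [0.28, 2.66], [-3.11, 3.11]. Speed limits (rad/s): [2.57, 2.57, 3.14, 3.14, 3.14, 3.14].

### API

Orientations are given as a 3x3 rotation matrix whose columns are the frame's x, y, z axes.
In Python, from plant import * gives the robot as it stands.
- The arm moves only by the shell command python3 -m jog [OPENING] [FORCE], which reads ROWS from standard input. ROWS is a JSON list of rows, 1 to 10 of them, each an object with the fields xyz (a list: dx, dy, dz in a scale on which 1.0 is 0.2 m), rotvec (a list: a rotation vector rx, ry, rz in a scale on which 1.0 is 4 rad); a field left out counts as zero; each row shifts and turns the commanded pose from where the row before left it, along the tool's axes as they then stand; what a row does not reach is not made up. A row lasts 1/12 s, in which the tool goes at most 0.0417 m and 0.125 rad, less where a joint would pass 70% of its speed; a pose out of reach is approached as far as the arm can. OPENING is the opening from 0.0 (shut) to 1.0 (fully open), set as the command begins (- or left out keeps the last). The fingers move at their own pace and stop on an object; FORCE is the grip in N (left out, the last holds). Time passes only in rows, so rows that do not move let the fingers close. It prints the time, the measured TCP pose, the force, the opening and the grip force at its end. A shift or turn number past 1, either way, is cut back to 1. Input that does not fit is refused with a message, and nothing moves.
- observe(): the state, without advancing time (a new reading comes with each control period).
- snapshot(name): name is "side" or "top" or "wrist"; returns a dict with "image" (400x640x3 uint8, red, green, blue), "fx", "fy", "cx", "cy" (pixels), "position" and "rotation" of the camera in the world. Camera axes: x right, y up, looking along -z (the intrinsics and any distortion apply to the point x, -y, -z); pixel columns grow to the right and rows downward; lengths in m; the calibration is good to about 2 mm. A picture is of the moment at which its call begins. There is no depth.
- sign_off(): hands the job in; it is judged then, once.
The state is a dict: "time": time; "q": joint angles; "qvel": joint speeds; "tau": joint torques, N m; "eef_pos": TCP position; "orientation": TCP orientation; "wrist_force": force on the tool from outside, world axes, zero at the start; "wrist_torque": the same for the moment, N m; "width": opening from 0.0 (shut) to 1.0 (fully open); "finger_force": force on a finger pad.
Only numpy, scipy, OpenCV 4.12 (cv2) and the standard library are available. Lean on these libraries where they do the work, as an engineer would, in place of code of your own. Each camera call takes 0.05 s, during which the arm holds its last target. There are 200 camera calls.

### The job

The powder wiper's edge is to be dressed. With your fingertips only, and without ever picking it up, gently push the steel wiper plate flat against the aluminium fence and along the ledge of the green block until its whole blue strip, and at most a finger's breadth (15 mm) of the steel, hangs out past the block's left end. Then tip the red-ended presser arm over so that its rubber foot rests on the plate and keeps it there; leave the other things on the table where they are.

Things in the scene. Friction and masses are not known exactly. Their poses are not given: they have to be found in the camera images.
- jig: Dressing block, fixed: green body, dark flat steel ledge on top. Origin under it on the table; x points away from the robot, y along the ledge to the left (may be yawed). Ledge top: z = 45 mm, x -80 to +40, y -140 to +140 mm, open at both ends and in front. Aluminium fence along the whole far side: face at x = +40 mm, 22 mm thick, 17 mm above the ledge.
- ledge_end (a point): Point on the upper edge of the ledge's left end, at (5, 140, 45) mm in the jig's frame; frame turned as the jig's. The plate hangs out past this end, towards the jig's +y.
- plate: Loose wiper plate flat on the ledge: 70 (x) by 140 (y) by 6 mm, 0.3 kg. Origin: centre of its underside. Bright steel with two slots, y -70 to +40 mm; blue strip, y +40 to +70 mm (last 9 mm only 4 mm thick), at its left end. Flat against the fence its origin is at x = +5 mm in the jig's frame, axes parallel. Slides with 1 to 3 N; tips off if its origin passes the ledge's end.
- strip_line (a point): Middle of the line between steel and blue strip, on the underside: (0, 40, 0) mm in the plate's frame.
- presser (a joint): Angle of the hinged presser arm (rad): about 2.05 leaning back over the fence on its stop, as it starts; 1.57 upright; about 0 when its foot rests on a plate; -0.06 with none under it. Pushed past the upright (below about 1.4) it sinks slowly by its own weight in about 2 s; above that it falls back. Tips with under 3 N.
- presser_hinge (a point): Middle of the presser's hinge pin, on the fence at (51, 105, 78) mm in the jig's frame; the pin is parallel to the jig's y. The arm starts there; lowered, it points to the jig's -x.
- presser_tip (a point): Middle of the round red grip (22 mm thick, 28 mm long along the arm) at the arm's free end, 98 mm from the hinge pin. The arm between hinge and grip is a flat bar, 20 mm wide along y and 10 mm thick.
- presser_foot: Black rubber swivel foot (16 mm across) under the arm, 53 mm from the hinge pin, its sole 27 mm below the arm's centre line when lowered. Origin at the foot's ball joint, 8 mm above the sole; it can swivel 0.15 rad.
- steel_cup: Small steel cup, 59 mm across and 42 mm high, origin under its centre; bystander, left of the block.
- acorn_nut_1: Cap nut, 24x27x30 mm, origin under its centre; bystander.
- acorn_nut_2: Smaller cap nut, 19x22x24 mm, origin under its centre; bystander.
- thumb_screw: Brass thumb screw standing on its head, 20x20x29 mm, origin under its centre; bystander.
- screwdriver: Red-handled screwdriver lying behind the block, 191x30x30 mm, origin under its centre; bystander.

How it is judged:
By the outcome, as a careful person would: the job done as asked, in the order asked, and still so for the second after the job is handed in, with the robot touching nothing.
It also fails if it takes over 58 s, if anything falls off the work surface, if the arm or the gripper's body presses on something with over 40 N, if the wrist force passes 120 N, or if a joint passes its speed limit or range.

## Working session

There is one attempt and no reset: what is moved stays moved. The work goes in short steps, Python scripts to look and compute and a shell command to move; the robot and the scene stay as the last step left them, time stands still between calls to the robot, and variables do not carry over. Pictures are saved under pics/ and viewed, at most 10 in all, crops included, and the job is handed in when it is done.

```bash
mkdir -p pics; ls; python3 - <<'E'
from plant import *
import cv2,pickle
d={}
for n in("side","top","wrist"):
    s=snapshot(n); d[n]=s; cv2.imwrite(f"pics/{n}0.png",s["image"][:,:,::-1]); print(n,{k:v for k,v in s.items() if k!="image"})
pickle.dump(d,open("s0.pkl","wb"))
print(observe())
E
```

```text
pics
side {'fx': 382.4874730151208, 'fy': 382.4874730151208, 'cx': 314.91270934861643, 'cy': 198.37244863602015, 'position': array([ 0.28554602, -0.5701726 ,  0.56382329]), 'rotation': array([[ 0.94173649,  0.18442329, -0.28128354],
       [-0.33621796,  0.49258487, -0.80269398],
       [-0.00947945,  0.85049879,  0.52589157]])}
top {'fx': 490.97626851289294, 'fy': 490.97626851289294, 'cx': 317.83594620952096, 'cy': 201.97249562831934, 'position': array([0.42796846, 0.14304821, 1.54608894]), 'rotation': array([[ 0.01274143,  0.99460066, -0.10299117],
       [-0.99979597,  0.01105753, -0.01690434],
       [-0.01567424,  0.10318554,  0.99453862]])}
wrist {'fx': 310.57888119081974, 'fy': 310.57888119081974, 'cx': 316.5094296174383, 'cy': 194.1952876617493, 'position': array([0.06410818, 0.52459973, 0.37374889]), 'rotation': array([[ 2.50574382e-01, -9.31221186e-01, -2.64649923e-01],
       [ 9.68097239e-01,  2.40898806e-01,  6.89601398e-02],
       [-4.63292770e-04, -2.73486504e-01,  9.61875729e-01]])}
{'time': 0.15, 'q': array([ 1.17099486e+00,  3.42565622e-01,  1.52481764e+00, -8.79979251e-06,
        1.27542792e+00, -1.46015609e-01]), 'qvel': array([ 5.57625427e-04, -2.74637881e-03, -1.94167767e-03, -8.88296376e-04,
        2.24710204e-03, -6.34483500e-05]), 'tau': array([ 1.30045228e-03, -4.33922768e+01, -2.46147090e+01, -3.03761481e-04,
        5.81207409e-03, -4.11912083e-05]), 'eef_pos': array([0.1316755 , 0.50788975, 0.23077709]), 'orientation': array([[-9.67969449e-01,  2.51067578e-01, -4.66540823e-04],
       [ 2.51067954e-01,  9.67968809e-01, -1.12571274e-03],
       [ 1.68966995e-04, -1.20678899e-03, -9.99999258e-01]]), 'wrist_force': array([ 1.19863076, -0.4938835 ,  0.07573043]), 'wrist_torque': array([-0.03972901,  0.00663523, -0.00521484]), 'finger_force': 0.0, 'width': 0.9963899889160576}
```

View pics/top0.png

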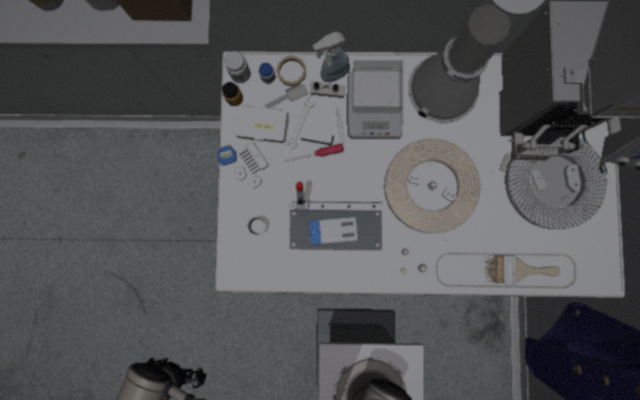

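View pics/side0.png

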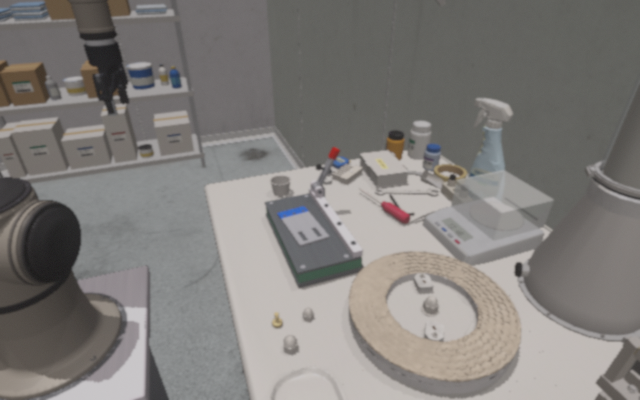

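The top view shows the dark ledge at columns 290–382 and rows 207–249, with the plate at (311–357, 218–244), blue end left. The red grip is at (299,186), the cup at (258,225), the screwdriver at (315,153) and the nuts near (405–422, 252–270). Next I enlarge this area and measure.

```bash
cat > h.py <<'E'
import numpy as np,cv2
from plant import *
def ray(s,u,v):
    d=s["rotation"]@np.array([(u-s["cx"])/s["fx"],-(v-s["cy"])/s["fy"],-1.]); return s["position"],d
def onz(s,u,v,z):
    p,d=ray(s,u,v); return p+d*(z-p[2])/d[2]
def proj(s,P):
    c=s["rotation"].T@(np.asarray(P)-s["position"]); return np.array([s["cx"]-s["fx"]*c[0]/c[2],s["cy"]+s["fy"]*c[1]/c[2]])
def tri(s1,p1,s2,p2):
    a,d=ray(s1,*p1);b,e=ray(s2,*p2);A=np.c_[d,-e];t=np.linalg.lstsq(A,b-a,rcond=None)[0]
    P,Q=a+d*t[0],b+e*t[1];return (P+Q)/2,np.linalg.norm(P-Q)
E
python3 - <<'E'
import pickle
from h import *
d=pickle.load(open("s0.pkl","rb"))
s=d["top"];im=s["image"][:,:,::-1]
a=cv2.resize(im[170:280,240:400],None,fx=5,fy=5,interpolation=cv2.INTER_CUBIC);cv2.imwrite("pics/topc.png",a)
b=cv2.resize(d["side"]["image"][135:290,245:375,::-1],None,fx=3.8,fy=3.8,interpolation=cv2.INTER_CUBIC);cv2.imwrite("pics/sidec.png",b)
E
```

```text
(no output)
```

View pics/topc.png

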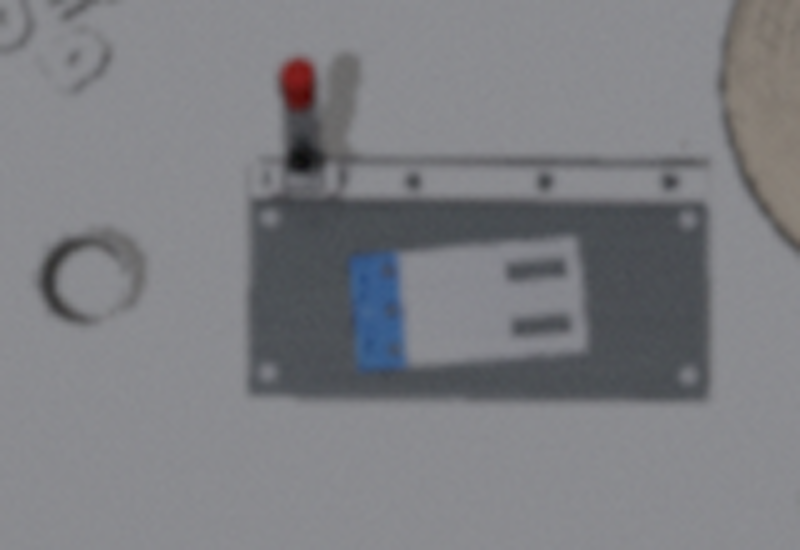

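View pics/sidec.png

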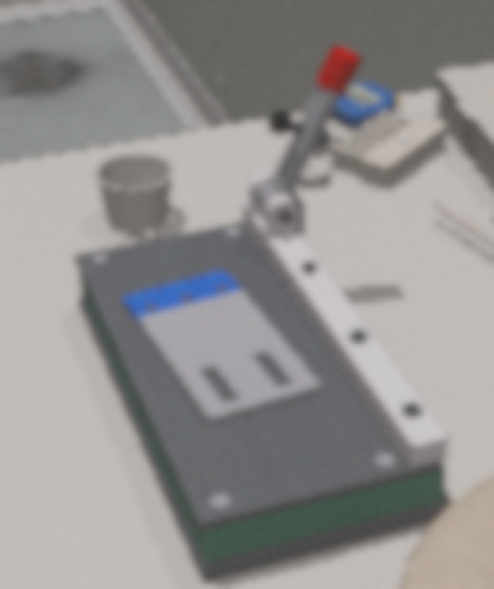

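The crops show the ledge corners at (250,201), (707,204), (708,399) and (249,396), and the plate corners at (350,255), (579,237), (588,352) and (358,370) in the 5x top crop. The plate is yawed a few degrees and about 20 mm off the fence. The presser leans back with its red grip at (298,83).

```bash
python3 - <<'E'
import pickle
from h import *
np.set_printoptions(precision=4,suppress=True)
d=pickle.load(open("s0.pkl","rb"));s=d["top"]
f=lambda x,y,z:onz(s,240+(x+.5)/5-.5,170+(y+.5)/5-.5,z)
im=cv2.resize(s["image"][170:280,240:400],None,fx=5,fy=5,interpolation=cv2.INTER_CUBIC)
hsv=cv2.cvtColor(im,cv2.COLOR_RGB2HSV)
g=im.max(2)
def big(m):
    c=max(cv2.findContours(m.astype(np.uint8),cv2.RETR_EXTERNAL,cv2.CHAIN_APPROX_NONE)[0],key=cv2.contourArea);return c
m=(g<113).astype(np.uint8);m=cv2.morphologyEx(m,cv2.MORPH_OPEN,np.ones((31,31)))
m[:, :]=m; c=big(m|0)
def order(b): return b
lc=cv2.boxPoints(cv2.minAreaRect(c));print("ledge px",lc.round())
blue=(hsv[...,0]>100)&(hsv[...,0]<125)&(hsv[...,1]>110)
bc=cv2.boxPoints(cv2.minAreaRect(big(blue)));print("blue px",bc.round())
L=np.array([f(x,y,.045) for x,y in[(250,201),(707,204),(708,399),(249,396)]])
L2=np.array([f(x,y,.045) for x,y in lc])
for l in(L,):
    print(l, np.linalg.norm(l-np.roll(l,-1,0),axis=1))
print(L2)
c=L.mean(0);yv=(L[0]+L[3]-L[1]-L[2])[:2];yv/=np.linalg.norm(yv);xv=np.array([yv[1],-yv[0]])
org=c[:2]+.02*xv;yaw=np.arctan2(xv[1],xv[0]);print("jig",org,"yaw",yaw)
R=np.c_[xv,yv]
for z,pts in((.051,[(350,255),(579,237),(588,352),(358,370)]),(.051,bc)):
    P=np.array([f(x,y,z)[:2] for x,y in pts]);J=(P-org)@R;print("jigframe",J,J.mean(0))
red=(((hsv[...,0]<8)|(hsv[...,0]>172))&(hsv[...,1]>120));rc=cv2.moments(big(red));pt=(rc["m10"]/rc["m00"],rc["m01"]/rc["m00"])
si=d["side"];h2=cv2.cvtColor(si["image"],cv2.COLOR_RGB2HSV);r2=(((h2[...,0]<8)|(h2[...,0]>172))&(h2[...,1]>120));r2[:,350:]=0;r2[:130]=0;r2[175:]=0
m2=cv2.moments(big(r2));p2=(m2["m10"]/m2["m00"],m2["m01"]/m2["m00"])
T,e=tri(s,(240+(pt[0]+.5)/5-.5,170+(pt[1]+.5)/5-.5),si,p2);print("grip",T,e,"jig",(T[:2]-org)@R,p2)
print("cup",(f(93,277,.042)[:2]-org)@R, f(93,277,.042))
E
```

```text
ledge px [[247. 396.]
 [249. 184.]
 [711. 190.]
 [709. 402.]]
blue px [[349. 256.]
 [394. 252.]
 [403. 367.]
 [358. 371.]]
[[ 0.5583  0.255   0.045 ]
 [ 0.5596 -0.0252  0.045 ]
 [ 0.4407 -0.0258  0.045 ]
 [ 0.439   0.2534  0.045 ]] [0.2802 0.1189 0.2791 0.1193]
[[ 0.4388  0.2548  0.045 ]
 [ 0.5687  0.2556  0.045 ]
 [ 0.5681 -0.0279  0.045 ]
 [ 0.4386 -0.0261  0.045 ]]
jig [0.5194 0.1145] yaw 0.005449378509692896
jigframe [[ 0.0064  0.0784]
 [ 0.0183 -0.0612]
 [-0.0516 -0.0666]
 [-0.0635  0.0729]] [-0.0226  0.0059]
jigframe [[ 0.006   0.0791]
 [ 0.0084  0.0518]
 [-0.0615  0.0455]
 [-0.064   0.0727]] [-0.0278  0.0623]
grip [0.6133 0.2204 0.167 ] 0.0024942955327695374 jig [0.0945 0.1054] (333.47727272727275, 152.5)
cup [-0.0075  0.2365] [0.5106 0.3509 0.042 ]
```

Jig origin is (0.5194, 0.1145) with yaw 0.0054. In the jig frame the plate is at (−22.6, 5.9) mm with yaw +0.085, and the grip triangulates to (94.5, 105.4, 167), which matches an arm angle of about 2.05. The plan is to push from the front with shut fingers, then from the right end, then tip the presser from behind.

Units first: shifts go in shares of 0.2 m and turns go in shares of 4 rad. So -0.03 m / 0.2 = -0.15, -0.022 m / 0.2 = -0.11, -0.0863 rad / 4 = -0.0216.

```bash
echo '[{"rotvec":[0,0,-0.0216]},{"rotvec":[0,0,-0.0216]},{"rotvec":[0,0,-0.0216]},{"xyz":[-0.11,-0.15,0]},{"xyz":[-0.11,-0.15,0]},{"xyz":[-0.11,-0.15,0]},{"xyz":[-0.11,-0.15,0]},{"xyz":[-0.11,-0.15,0]},{"xyz":[-0.11,-0.15,0]},{"xyz":[-0.11,-0.15,0]}]' | python3 -m jog 0 20
echo '[{"xyz":[-0.11,-0.15,0]},{"xyz":[-0.11,-0.15,0]},{"xyz":[-0.11,-0.15,0]},{"xyz":[-0.11,-0.15,0]},{"xyz":[-0.11,-0.15,0.05]},{"xyz":[-0.1,-0.15,0.1]},{"xyz":[0,0,0.15]},{"xyz":[0,0,0.15]},{}]' | python3 -m jog
cat > st.py <<'E'
from h import *
np.set_printoptions(precision=4,suppress=True)
o=observe();c,s=np.cos(.0054),np.sin(.0054);R=np.array([[c,-s],[s,c]])
print("t",o["time"],"jig",(o["eef_pos"][:2]-[.5194,.1145])@R,"z",o["eef_pos"][2],"F",o["wrist_force"],o["width"]);print(o["orientation"])
E
python3 st.py
```

```text
time: 0.98
eef_pos: [0.2874, 0.2974, 0.2313]
orientation: [[-1.0, -0.006, 0.0], [-0.006, 1.0, 0.0], [-0.0, 0.0, -1.0]]
wrist_force: [1.7, 0.8, -1.2]
width: 0.001
finger_force: 0.0
time: 1.73
eef_pos: [0.4146, 0.1185, 0.1368]
orientation: [[-1.0, -0.003, -0.01], [-0.003, 1.0, -0.001], [0.01, -0.001, -1.0]]
wrist_force: [-1.7, 0.3, 0.1]
width: 0.004
finger_force: 0.0
t 1.7333 jig [-0.1048  0.0045] z 0.13684689301290331 F [-1.6791  0.312   0.1499] 0.00392155984036788
[[-0.9999 -0.0031 -0.0099]
 [-0.0031  1.     -0.0009]
 [ 0.0099 -0.0009 -1.    ]]
```

In the tool's units: 0.03 m / 0.2 = 0.15, 0.02 m / 0.2 = 0.1.

```bash
echo '[{"xyz":[0,0,0.15]},{"xyz":[0,0,0.15]},{"xyz":[0,0,0.1]},{},{}]' | python3 -m jog ; python3 st.py
```

```text
time: 2.15
eef_pos: [0.4178, 0.12, 0.0619]
orientation: [[-1.0, -0.006, -0.001], [-0.006, 1.0, -0.0], [0.001, -0.0, -1.0]]
wrist_force: [0.6, 0.3, -0.5]
width: -0.001
finger_force: 0.0
t 2.15 jig [-0.1015  0.0061] z 0.061927300331060205 F [ 0.6238  0.2886 -0.4504] -0.0011750353514108558
[[-1.    -0.006 -0.001]
 [-0.006  1.    -0.   ]
 [ 0.001 -0.    -1.   ]]
```

In the tool's units: 0.0145 m / 0.2 = 0.0725, -0.01 m / 0.2 = -0.05.

```bash
echo '[{"xyz":[0,0,0.0725]},{},{"xyz":[-0.05,0,0]},{"xyz":[-0.05,0,0]},{"xyz":[-0.03,0,0]},{"xyz":[-0.025,0,0]},{"xyz":[-0.025,0,0]},{"xyz":[-0.025,0,0]},{}]' | python3 -m jog ; echo '[{"xyz":[-0.015,0,0]},{"xyz":[-0.015,0,0]},{"xyz":[-0.015,0,0]},{"xyz":[-0.01,0,0]},{},{}]' | python3 -m jog ;python3 st.py
```

```text
time: 2.9
eef_pos: [0.4596, 0.12, 0.0473]
orientation: [[-1.0, -0.005, 0.001], [-0.005, 1.0, 0.0], [-0.001, 0.0, -1.0]]
wrist_force: [-0.6, -0.5, 0.6]
width: 0.003
finger_force: 0.2
time: 3.4
eef_pos: [0.4702, 0.1199, 0.0468]
orientation: [[-1.0, -0.005, 0.001], [-0.005, 1.0, 0.0], [-0.001, 0.0, -1.0]]
wrist_force: [-0.0, -0.3, 0.8]
width: 0.002
finger_force: 0.1
t 3.4 jig [-0.0491  0.0057] z 0.046793087532555566 F [-0.034  -0.3032  0.8093] 0.0022363248739597063
[[-1.     -0.0051  0.0008]
 [-0.0051  1.      0.0001]
 [-0.0008  0.0001 -1.    ]]
```

In the tool's units: -0.002 m / 0.2 = -0.01, -0.001 m / 0.2 = -0.005.

```bash
for i in 1; do echo '[{"xyz":[-0.01,0,0]},{"xyz":[-0.01,0,0]},{"xyz":[-0.005,0,0]},{"xyz":[-0.005,0,0]}]' | python3 -m jog; done; echo '[{"xyz":[-0.005,0,0]},{"xyz":[-0.005,0,0]}]' | python3 -m jog; python3 - <<'E'
from h import *
s=snapshot("top");cv2.imwrite("pics/t1.png",cv2.resize(s["image"][170:280,240:400,::-1],None,fx=5,fy=5,interpolation=cv2.INTER_CUBIC))
E
```

```text
time: 3.73
eef_pos: [0.4752, 0.1202, 0.0467]
orientation: [[-1.0, -0.005, -0.001], [-0.005, 1.0, 0.0], [0.001, 0.0, -1.0]]
wrist_force: [-4.1, 2.2, 2.1]
width: 0.0
finger_force: 2.1
time: 3.9
eef_pos: [0.4771, 0.1201, 0.0466]
orientation: [[-1.0, -0.005, -0.002], [-0.005, 1.0, 0.0], [0.002, 0.0, -1.0]]
wrist_force: [-7.2, 1.7, 2.8]
width: 0.001
finger_force: 3.5
```

View pics/t1.png

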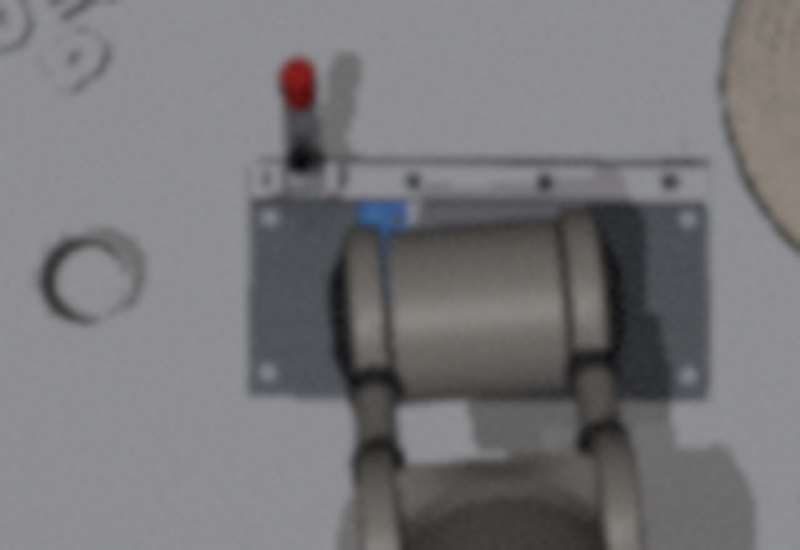

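The blue strip's far edge now lies flat at the fence (rows ~202), outer edge at column 358. The force rise to 7 N confirms it is seated. Now I back off, lift, and go round to the right end.

In the tool's units: -0.035 m / 0.2 = -0.175, -0.03 m / 0.2 = -0.15.

```bash
echo '[{"xyz":[0.04,0,0]},{"xyz":[0.03,0,0]},{"xyz":[0,0,-0.125]},{"xyz":[0,0,-0.15]},{"xyz":[-0.1,-0.175,0]},{"xyz":[-0.1,-0.175,0]},{"xyz":[-0.1,-0.175,0]},{"xyz":[0,-0.05,0]},{}]' | python3 -m jog ; python3 st.py; python3 - <<'E'
from h import *
s=snapshot("top");cv2.imwrite("pics/t2.png",cv2.resize(s["image"][170:280,240:400,::-1],None,fx=5,fy=5,interpolation=cv2.INTER_CUBIC))
E
```

```text
time: 4.7
eef_pos: [0.5253, 0.0023, 0.1018]
orientation: [[-1.0, -0.001, 0.002], [-0.001, 1.0, -0.001], [-0.002, -0.001, -1.0]]
wrist_force: [-1.4, -0.3, -0.0]
width: -0.002
finger_force: 0.0
t 4.7 jig [ 0.0053 -0.1122] z 0.10183025874116719 F [-1.3977 -0.2608 -0.0462] -0.0016948110494656645
[[-1.     -0.0013  0.0018]
 [-0.0013  1.     -0.0009]
 [-0.0018 -0.0009 -1.    ]]
```

View pics/t2.png

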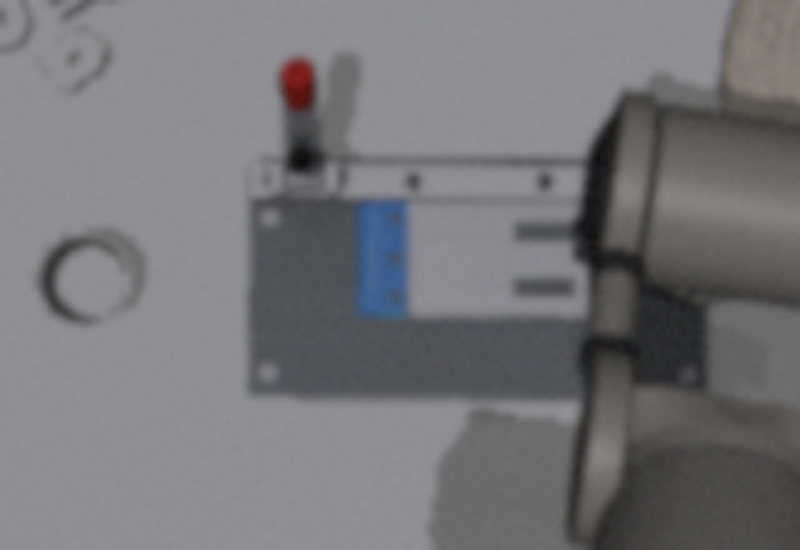

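The plate is flat against the fence, with its strip line at crop column 407 (jig y ≈ 43.6 mm). It needs about 103 mm more.

In the tool's units: 0.03 m / 0.2 = 0.15, 0.02 m / 0.2 = 0.1.

```bash
echo '[{"xyz":[0,0,0.15]},{"xyz":[0,0,0.1]},{"xyz":[0,0,0.023]},{},{"xyz":[0,0.035,0]},{"xyz":[0,0.035,0]},{"xyz":[0,0.02,0]},{"xyz":[0,0.02,0]},{"xyz":[0,0.02,0]},{"xyz":[0,0.02,0]}]' | python3 -m jog ; python3 st.py;  echo '[{"xyz":[0,0.02,0]},{"xyz":[0,0.02,0]},{"xyz":[0,0.02,0]},{"xyz":[0,0.02,0]},{"xyz":[-0.001,0.02,0]},{"xyz":[-0.001,0.02,0]},{"xyz":[-0.001,0.02,0]},{"xyz":[-0.001,0.02,0]},{"xyz":[-0.001,0.02,0]},{"xyz":[-0.001,0.02,0]}]' | python3 -m jog; python3 st.py
```

```text
time: 5.58
eef_pos: [0.5243, 0.0358, 0.0474]
orientation: [[-1.0, -0.005, 0.0], [-0.005, 1.0, 0.0], [-0.0, 0.0, -1.0]]
wrist_force: [0.2, -0.6, -0.2]
width: 0.0
finger_force: 0.0
t 5.5833 jig [ 0.0045 -0.0787] z 0.047415265570885406 F [ 0.2302 -0.6123 -0.2136] 1.0437323647672656e-05
[[-1.     -0.0054  0.0004]
 [-0.0054  1.      0.0001]
 [-0.0004  0.0001 -1.    ]]
time: 6.42
eef_pos: [0.5249, 0.0757, 0.047]
orientation: [[-1.0, -0.005, -0.001], [-0.005, 1.0, 0.0], [0.001, 0.0, -1.0]]
wrist_force: [-2.4, -2.9, 0.1]
width: -0.003
finger_force: 1.4
t 6.4167 jig [ 0.0053 -0.0389] z 0.04699600866410092 F [-2.3789 -2.9372  0.0731] -0.0032962832531465776
[[-1.     -0.005  -0.0008]
 [-0.005   1.      0.0002]
 [ 0.0008  0.0002 -1.    ]]
```

In the tool's units: 0.004 m / 0.2 = 0.02, 0.003 m / 0.2 = 0.015.

```bash
echo '[{"xyz":[0,0.02,0]},{"xyz":[0,0.02,0]},{"xyz":[0,0.02,0]},{"xyz":[0,0.02,0]},{"xyz":[0,0.02,0]},{"xyz":[0,0.02,0]},{"xyz":[0,0.02,0]},{"xyz":[0,0.02,0]},{"xyz":[0,0.015,0]},{"xyz":[0,0.01,0]}]' | python3 -m jog; python3 st.py;  python3 - <<'E'
from h import *
s=snapshot("top");t=snapshot("side")
a=cv2.resize(s["image"][170:280,240:400,::-1],None,fx=4,fy=4,interpolation=cv2.INTER_CUBIC)
cv2.imwrite("pics/t3.png",a)
import pickle;pickle.dump((s,t),open("s3.pkl","wb"))
for n,i in(("top",s),("side",t)):
    h=cv2.cvtColor(i["image"],cv2.COLOR_RGB2HSV);m=((h[...,0]>100)&(h[...,0]<125)&(h[...,1]>110)).astype(np.uint8)
    if n=="top": m[:200]=0;m[260:]=0;m[:,:250]=0;m[:,400:]=0
    else: m[:180]=0;m[260:]=0;m[:,:260]=0;m[:,330:]=0
    c=max(cv2.findContours(m,cv2.RETR_EXTERNAL,cv2.CHAIN_APPROX_NONE)[0],key=cv2.contourArea)
    co=np.cos(.0054);si=np.sin(.0054);R=np.array([[co,-si],[si,co]])
    b=cv2.boxPoints(cv2.minAreaRect(c));print(n,cv2.contourArea(c),[((onz(i,u,v,.051)[:2]-[.5194,.1145])@R).round(4).tolist() for u,v in b])
E
```

```text
time: 7.25
eef_pos: [0.5252, 0.1127, 0.0473]
orientation: [[-1.0, -0.005, 0.001], [-0.005, 1.0, 0.0], [-0.001, 0.0, -1.0]]
wrist_force: [0.2, -1.2, -0.0]
width: -0.001
finger_force: 0.6
t 7.25 jig [ 0.0058 -0.0018] z 0.04727933617927364 F [ 0.1752 -1.2195 -0.0465] -0.0006007868803433909
[[-1.     -0.0054  0.0005]
 [-0.0054  1.      0.0002]
 [-0.0005  0.0002 -1.    ]]
top 127.5 [[0.0385, 0.1417], [0.0386, 0.1202], [-0.0286, 0.1194], [-0.0287, 0.1408]]
side 65.0 [[-0.0313, 0.1437], [0.0254, 0.1412], [0.02, 0.1187], [-0.0356, 0.1215]]
```

View pics/t3.png

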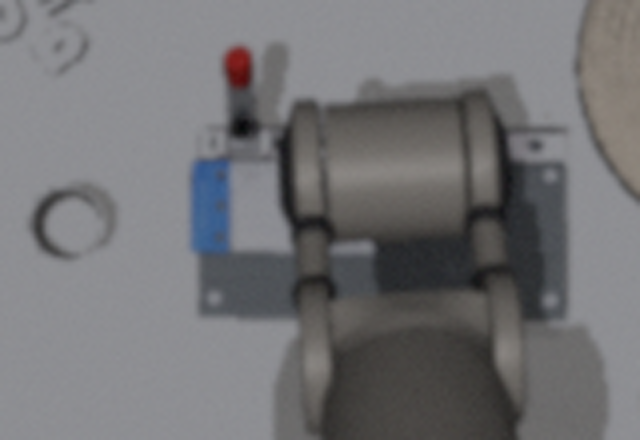

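The strip line is at crop column 230 and the ledge end at 199 (4x crop), so the line is at jig y ≈ 117 mm. It needs about 30 mm more, and the plate is still flat against the fence.

In the tool's units: 0.004 m / 0.2 = 0.02, 0.002 m / 0.2 = 0.01.

```bash
echo '[{"xyz":[-0.0005,0.02,0]},{"xyz":[-0.0005,0.02,0]},{"xyz":[-0.0005,0.02,0]},{"xyz":[-0.0005,0.02,0]},{"xyz":[-0.0005,0.02,0]},{"xyz":[-0.0005,0.02,0]},{"xyz":[-0.0005,0.01,0]},{"xyz":[0,0.01,0]},{"xyz":[0,0.01,0]},{}]' | python3 -m jog; python3 st.py;  cat > blue.py <<'E'
from h import *
import sys
s=snapshot("top")
a=cv2.resize(s["image"][170:280,240:400,::-1],None,fx=5,fy=5,interpolation=cv2.INTER_CUBIC)
cv2.imwrite("pics/"+sys.argv[1],a)
co=np.cos(.0054);si=np.sin(.0054);R=np.array([[co,-si],[si,co]])
for x in(-.02,0.005,.03):   # subpixel profile of blueness along jig y
    ys=np.arange(.08,.2,.0005)
    P=[proj(s,[*(np.array([.5194,.1145])+R@[x,y]),.051]) for y in ys]
    m=np.array(P,np.float32)[None]
    v=cv2.remap(s["image"],m[...,0],m[...,1],cv2.INTER_LINEAR)[0].astype(float);b=v[:,2]-v[:,0]
    on=ys[b>b.max()/2];print(x,"blue from",on.min(),"to",on.max())
E
python3 blue.py t4.png
```

```text
time: 8.18
eef_pos: [0.5255, 0.1426, 0.0472]
orientation: [[-1.0, -0.005, -0.0], [-0.005, 1.0, 0.0], [0.0, 0.0, -1.0]]
wrist_force: [-1.8, -2.2, 0.6]
width: 0.0
finger_force: 0.9
t 8.1833 jig [0.0062 0.028 ] z 0.04716524679482491 F [-1.826  -2.2451  0.6478] 3.4102678118428157e-05
[[-1.     -0.0051 -0.    ]
 [-0.0051  1.      0.0003]
 [ 0.      0.0003 -1.    ]]
-0.02 blue from 0.14950000000000008 to 0.1750000000000001
0.005 blue from 0.14950000000000008 to 0.1750000000000001
0.03 blue from 0.15000000000000008 to 0.1745000000000001
```

The line is at about jig y 147–149 mm, within the 140–155 mm window. Now I back off, lift, and go round behind the presser.

In the tool's units: -0.035 m / 0.2 = -0.175, -0.032 m / 0.2 = -0.16.

```bash
echo '[{"xyz":[0.005,-0.04,0]},{"xyz":[0,-0.04,0]},{"xyz":[0,0,-0.175]},{"xyz":[0,0,-0.175]},{"xyz":[0,0,-0.16]},{"xyz":[-0.175,0,0]},{"xyz":[-0.175,0,0]},{"xyz":[-0.175,0,0]},{"xyz":[-0.16,0,0]},{}]' | python3 -m jog; python3 st.py; python3 blue.py t5.png
echo '[{"xyz":[0,0.15,0]},{"xyz":[0,0.15,0]},{"xyz":[0,0.125,0]},{"xyz":[0,0.04,0]},{},{}]' | python3 -m jog; python3 st.py
```

```text
time: 9.07
eef_pos: [0.6665, 0.1254, 0.1479]
orientation: [[-1.0, -0.003, 0.003], [-0.003, 1.0, 0.0], [-0.003, 0.0, -1.0]]
wrist_force: [-1.1, -1.2, -0.0]
width: 0.001
finger_force: 0.0
t 9.0667 jig [0.1471 0.0101] z 0.14790885732464376 F [-1.1239 -1.1701 -0.0491] 0.0013117451442930693
[[-1.     -0.0033  0.0034]
 [-0.0033  1.      0.0005]
 [-0.0034  0.0005 -1.    ]]
-0.02 blue from 0.14950000000000008 to 0.1750000000000001
0.005 blue from 0.14950000000000008 to 0.1750000000000001
0.03 blue from 0.15050000000000008 to 0.1745000000000001
time: 9.62
eef_pos: [0.6608, 0.2193, 0.1492]
orientation: [[-1.0, -0.006, -0.0], [-0.006, 1.0, -0.0], [0.0, -0.0, -1.0]]
wrist_force: [-0.5, -0.4, -0.4]
width: 0.0
finger_force: 0.0
t 9.6167 jig [0.1419 0.104 ] z 0.1491954478302433 F [-0.532  -0.4391 -0.3681] 0.0004723867729631056
[[-1.     -0.0057 -0.0003]
 [-0.0057  1.     -0.0004]
 [ 0.0003 -0.0004 -1.    ]]
```

View pics/t5.png

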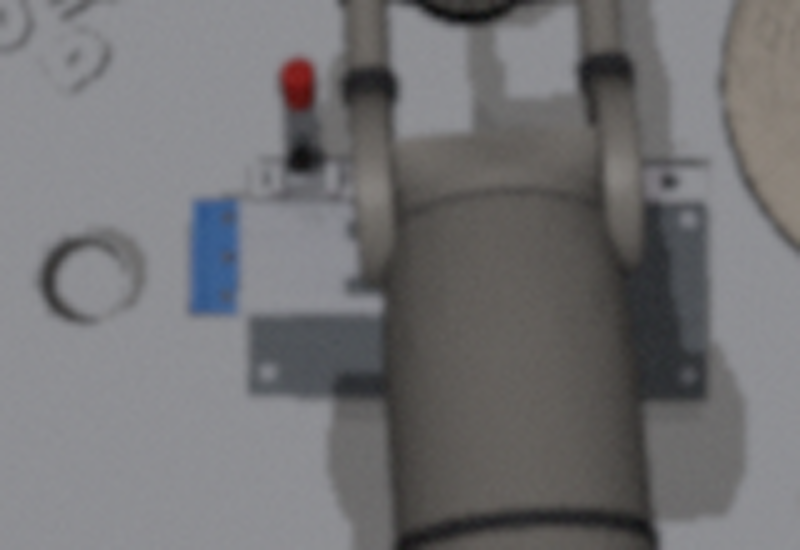

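The strip line is at crop column 238 and the ledge end at 249, so about 7 mm of steel hangs out and the plate is flat on the fence. Now I tip the presser.

In the tool's units: 0.008 m / 0.2 = 0.04, 0.006 m / 0.2 = 0.03.

```bash
echo '[{"xyz":[0.04,0,0]},{"xyz":[0.03,0,0]},{"xyz":[0.025,0,0]},{"xyz":[0.025,0,0]},{"xyz":[0.025,0,0]},{"xyz":[0.025,0,0]},{"xyz":[0.025,0,0]},{"xyz":[0.025,0,0]},{"xyz":[0.025,0,0]},{"xyz":[0.025,0,0]}]' | python3 -m jog; python3 st.py; echo '[{"xyz":[0.025,0,0]},{"xyz":[0.025,0,0]},{"xyz":[0.025,0,0]},{"xyz":[0.02,0,0]},{"xyz":[0.02,0,0]},{"xyz":[0.02,0,0]},{"xyz":[0.02,0,0]},{"xyz":[0.015,0,0]}]' | python3 -m jog; python3 st.py;python3 blue.py t6.png
```

```text
time: 10.45
eef_pos: [0.6065, 0.2197, 0.1491]
orientation: [[-1.0, -0.005, -0.0], [-0.005, 1.0, 0.0], [0.0, 0.0, -1.0]]
wrist_force: [1.0, -1.0, 1.3]
width: 0.002
finger_force: 0.3
t 10.45 jig [0.0876 0.1047] z 0.1490835356322638 F [ 0.9795 -0.9548  1.294 ] 0.0018608262102055957
[[-1.     -0.0053 -0.0004]
 [-0.0053  1.      0.    ]
 [ 0.0004  0.     -1.    ]]
time: 11.12
eef_pos: [0.5726, 0.2195, 0.1491]
orientation: [[-1.0, -0.005, -0.0], [-0.005, 1.0, 0.0], [0.0, 0.0, -1.0]]
wrist_force: [1.1, 0.6, 0.6]
width: 0.0
finger_force: 0.1
t 11.1167 jig [0.0537 0.1047] z 0.14908620213044976 F [1.1242 0.6103 0.5623] 0.0003239192812364431
[[-1.     -0.0052 -0.0005]
 [-0.0052  1.      0.    ]
 [ 0.0005  0.     -1.    ]]
-0.02 blue from 0.14800000000000008 to 0.1650000000000001
0.005 blue from 0.14950000000000008 to 0.1720000000000001
0.03 blue from 0.15000000000000008 to 0.1750000000000001
```

In the tool's units: 0.003 m / 0.2 = 0.015.

```bash
echo '[{"xyz":[0.015,0,0]},{"xyz":[0.015,0,0]},{},{},{},{},{},{},{},{}]' | python3 -m jog; echo '[{},{},{},{},{},{},{},{},{},{}]' | python3 -m jog>/dev/null; echo '[{},{},{},{},{"xyz":[0,0,-0.1]},{"xyz":[0,0,-0.15]},{"xyz":[0,-0.175,-0.1]},{"xyz":[0,-0.175,0]},{"xyz":[0,-0.175,0]},{"xyz":[0,-0.175,0]}]' | python3 -m jog
echo '[{"xyz":[0,-0.175,0]},{"xyz":[0,-0.175,0]},{"xyz":[0,-0.175,0]},{},{}]' | python3 -m jog;python3 blue.py t7.png; python3 - <<'E'
from h import *
s=snapshot("side")["image"][135:290,245:375,::-1]
a=cv2.imread("pics/t7.png");b=cv2.resize(s,None,fx=3.5,fy=3.5,interpolation=cv2.INTER_CUBIC);a=a[:,:340];o=np.zeros((560,800,3),np.uint8);o[:550,:340]=a;o[:b.shape[0],342:342+b.shape[1]]=b[:560,:458];cv2.imwrite("pics/t8.png",o)
E
```

```text
time: 12.0
eef_pos: [0.5672, 0.2194, 0.1492]
orientation: [[-1.0, -0.005, 0.0], [-0.005, 1.0, 0.0], [-0.0, 0.0, -1.0]]
wrist_force: [-0.7, 0.6, 0.7]
width: -0.001
finger_force: 0.0
time: 13.67
eef_pos: [0.5678, 0.0782, 0.2198]
orientation: [[-1.0, -0.006, 0.001], [-0.006, 1.0, 0.0], [-0.001, 0.0, -1.0]]
wrist_force: [0.7, -0.3, -0.6]
width: -0.001
finger_force: 0.0
time: 14.08
eef_pos: [0.5684, -0.0274, 0.2192]
orientation: [[-1.0, -0.001, 0.0], [-0.001, 1.0, 0.0], [-0.0, 0.0, -1.0]]
wrist_force: [0.2, 0.6, -0.5]
width: 0.003
finger_force: 0.0
-0.02 blue from 0.14950000000000008 to 0.1750000000000001
0.005 blue from 0.15050000000000008 to 0.1750000000000001
0.03 blue from 0.15100000000000008 to 0.1745000000000001
```

View pics/t8.png

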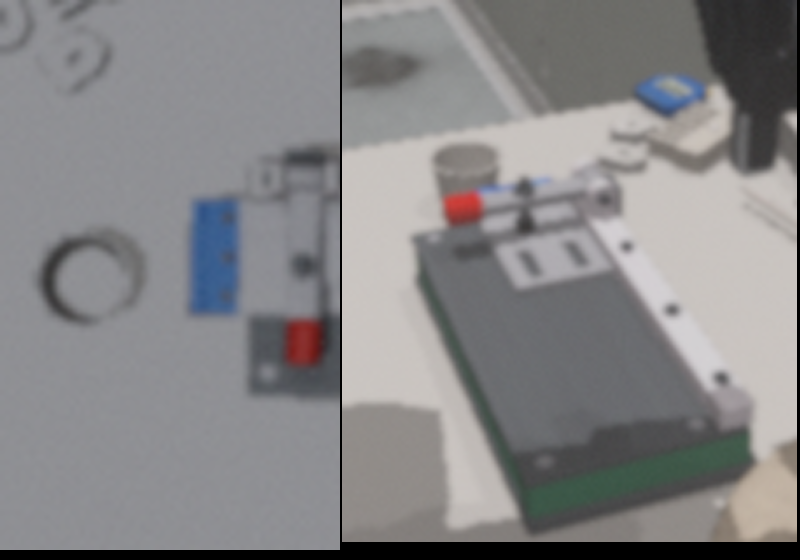

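The presser is down: its red grip is at (303,342) and its foot rests on the plate at (303,265). The blue strip is wholly past the block's end, with its line at column 238 and the end at 249. The plate is flat on the fence, the cup has not moved, and the robot is clear.

```bash
python3 -c "
from plant import *
print(sign_off())"
```

```text
the job is handed in; nothing more can be done
None
```

The job is handed in: the plate lies flat on the fence with its blue strip and about 7 mm of steel past the block's left end, the presser's foot holds it down, and in the last pictures nothing else appeared to have moved.

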